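# Close the blue keyed filter holder

## Robot

A 6-joint arm with a two-finger parallel gripper is mounted at the origin on a cart in front of the work surface, level with it; the furniture and walls round the work are solid. World frame = base frame: x ahead of the robot, y to its left, z up, the work surface at z = 0. Lengths are in m, angles in degrees, forces in N, time in s.
With the tool pointing down it reaches from about 0.3 to 0.75 m from the base axis. Payload 8.5 kg.
Tool frame: the origin (TCP) lies midway between the tips of the shut fingers; the grasp point (between the pads) lies 19 mm behind it; z points along the fingers, y is the line along which they close (so a half turn about z gives the same grasp; the last joint's range is limited). The gripper opens to 85 mm and grips with 20 to 120 N. Pads are 22 mm wide; open, the fingers measure 114 mm over their backs; the gripper's body (76 mm by 85 mm) begins 54 mm behind the grasp point. The pads swing forward as they close: fully open they stand 13 mm farther back than shut.
Start: joints at [-89.055, 21.807, 74.336, -0, 83.858, -12.336], TCP at [0.126, -0.535, 0.209] pointing down, gripper open.
Joint ranges: [-178.18, 178.18], [-50.72, 133.34], [12.68, 142.11], [-81.47, 261.47], [9.98, 163.14], [-165.26, 165.26]. Speed limits (degrees/s): [136.94, 136.94, 180, 180, 180, 180].

## Interface

Orientations are given as a 3x3 rotation matrix whose columns are the frame's x, y, z axes.
In Python, from rig import monitor, optics, close_job, models gives the robot as it stands.
- The arm moves only by the tool step_arm, never from a script. Its arguments are lists of equal length, an entry for each row: "fingers": the closure, from -1 (fully open) to 1 (shut); "travel": the shift along the tool's x, y, z scaled (see below), a list of three; "twist": the turn about the tool's z scaled (see below). In form: {"fingers": [fingers, ...], "travel": [[tx, ty, tz], ...], "twist": [twist, ...]}. A call has 1 to 10 rows; each row shifts and turns the commanded pose from where the row before left it, along the tool's axes as they then stand; what a row does not reach is not made up. The controller multiplies each number of a shift by 100 mm and each number of a turn by pi rad. A row lasts 1/8 s, in which the tool goes at most 62.5 mm and 10.7 degrees, less where a joint would pass 70% of its speed; a pose out of reach is approached as far as the arm can. A call with a number of a shift or a turn outside -1 to 1 is refused whole. A call with a gripper value outside its range is refused whole. The fingers move at their own pace and stop on an object; "force" is the grip in N (left out, the last holds). Time passes only in rows, so rows that do not move let the fingers close. It gives the time, the measured TCP pose, the force, the opening and the grip force at its end, in the units of the state.
- monitor.observe(): the state, without advancing time (a new reading comes with each control period).
- optics.get_image(name): name is "side" or "top" or "wrist"; returns (picture, depth): 400x640x3 uint8, blue, green, red; 400x640 float32, m along the optical axis (not along the pixel's ray), 0 where there is no reading.
- optics.get_calibration(name): a dict with "vertical_fov" (degrees; the focal length in pixels is half the picture's height over the tangent of half this angle, whatever the lens; pixels are square), "cx", "cy" (the principal point, pixels), "distortion" ([k1, k2, p1, p2, k3] as OpenCV has them; the pictures are not rectified), "world_from_camera" (4x4, takes a point from camera to world coordinates). Camera axes: x right, y up, looking along -z (the intrinsics and any distortion apply to the point x, -y, -z); pixel columns grow to the right and rows downward; lengths in m; the calibration is good to about 2 mm. A picture is of the moment at which its call begins: read the wrist's pose just before it. get_calibration takes no time and is no camera call; for the wrist camera it gives the pose at the moment of the call.
- close_job(): hands the job in; it is judged then, once.
Trained networks look in the newest picture that a camera, given by its name, has taken for a name from the list of things; names that differ only in an ending like _2 or _b are one class to them, and where a whole thing is asked for, a point or a joint stands for the part that bears it (a point fixed in the world has none). Each returns a list of dicts, best first, with "confidence" (0 to 1); they miss things now and then, are a little off and sometimes report something else, mostly with a low value. They report only what shows in the picture. A call takes as long as a camera call.
- models.trace(camera, query): "mask" (400x640 bool, what is visible of it) and "point" ([column, row] in pixels, amid what is visible of it).
- models.landmark_of(camera, query): "point" ([column, row] in pixels: a listed point, or the origin of a listed thing).
The state is a dict: "time_s": time; "q": joint angles; "qvel": joint speeds; "joint_efforts": joint torques, N m; "position": TCP position; "tool_rot": TCP orientation; "ft_force": force on the tool from outside, world axes, zero at the start; "wrist_torque": the same for the moment, N m; "grip_width": finger opening in m; "gripper_force": force on a finger pad.
Only numpy, scipy, OpenCV 4.12 (cv2) and the standard library are available. Lean on these libraries where they do the work, as an engineer would, in place of code of your own. Each camera call takes 0.05 s, during which the arm holds its last target. There are 200 camera calls.

## Task

Two filter holders stand on the bench, each with its keyed lid sitting turned on the rim. Close the one with the blue grip: turn its lid on the rim, without lifting it off, until its blue key lies over the blue block of the holder and all keys drop into their notches, so that the lid sits fully down and level, then let go. Leave the lid with the yellow grip as it is.

Things in the scene. Friction and masses are not known exactly. Their poses are not given: they have to be found in the camera images.
- lid_blue: Loose white lid, 250 g, disc 100 mm wide, 6 thick. Origin: axis, disc underside (80 mm above bench at start, 70 seated). Blue grip bar: 60 long on x, 16 thick on y, 6 to 40 above origin. Plug below: 80 wide, 20 long, 4 mm play in the mouth. Keys 9 wide, 10 deep at 0 (blue, on +x, out to 62 mm), 108, 252 deg; now resting on the rim, lid turned 30 to 63 deg anticlockwise (from above) of its seat
- holder_blue: Round steel holder under the blue lid, fixed; 104 mm wide (foot 132), rim 70 high, mouth 88 wide. Origin: axis, on the bench; z up. Rim notches 13 deep, about 27 wide at 0, 108 and 252 degrees anticlockwise from +x; a blue block outside marks the one at +x. The lid fits only with its +x along the holder's +x, and drops in within about 10 degrees of that
- lid_yellow: The other lid, to be left alone: same shape, origin and axes as the blue one, but grip bar and key are yellow; it sits turned on the rim of a second, equal holder with a yellow block
- yellow_key (a point): Outer end of the yellow lid's key, 62 mm from its axis, at the height of the disc's underside

How it is judged (in metres and radians):
At the end, for the whole second after the job is handed in: The blue lid lies with its disc on the holder's rim (origin 66 to 73.5 mm above the holder's origin), centred within 10 mm, key within 20 degrees of the marked notch, level within 3.4 degrees, at rest (z of lid_blue in the frame of holder_blue between 0.066 and 0.0735 m and horizontal distance between lid_blue and holder_blue below 0.01 m and angle between the x axis of lid_blue and the x axis of holder_blue, either way round below 0.35 rad and angle between lid_blue's own z axis and vertical below 0.06 rad and linear speed of lid_blue below 0.02 m/s); the robot touches nothing.
It fails at once if the blue lid is lifted more than 25 mm above where it rested on the rim, or pulled off the holder (z of lid_blue in the frame of holder_blue above 0.105 m or horizontal distance between lid_blue and holder_blue above 0.03 m).
It fails at once if the yellow lid is shifted, or its key turned, by more than 20 mm (distance of any of lid_yellow, yellow_key from where it was at the start of the episode above 0.02 m).
It also fails if it takes over 40 s, if anything falls off the work surface, if the arm or the gripper's body presses on something with over 40 N, if the wrist force passes 120 N, or if a joint passes its speed limit or range.

## Working session

There is one attempt and no reset: what is moved stays moved. The work goes in short steps, Python scripts to look and compute and a tool call to move; the robot and the scene stay as the last step left them, time stands still between calls to the robot, and variables do not carry over. Pictures are saved under pics/ and viewed, at most 10 in all, crops included, and the job is handed in when it is done.

Besides the shell and the picture viewer there is one more tool, called after "Call:" by a JSON object that holds its "fn" and its "kwargs". step_arm: Moves the arm, as the interface text tells. Its arguments: {"type":"object","properties":{"fingers":{"type":"array","items":{"type":"number"}},"travel":{"type":"array","items":{"type":"array","items":{"type":"number"}}},"twist":{"type":"array","items":{"type":"number"}},"force":{"type":"number"}},"required":["fingers","travel","twist"]}

```bash
mkdir -p pics; cat > h.py <<'E'
import numpy as np, cv2
from rig import monitor, optics, close_job, models
def K(c):
    f=200/np.tan(np.radians(c["vertical_fov"]/2)); return np.array([[f,0,c["cx"]],[0,f,c["cy"]],[0,0,1.]])
def unproj(c,pts,d):
    "pixels, depth -> world"
    pts=np.asarray(pts,float).reshape(-1,1,2)
    n=cv2.undistortPoints(pts,K(c),np.array(c["distortion"],float))[:,0]
    d=np.asarray(d,float).reshape(-1)
    T=np.array(c["world_from_camera"])
    P=np.c_[n[:,0]*d,-n[:,1]*d,-d]
    return P@T[:3,:3].T+T[:3,3]
def onplane(c,pts,z):
    a=unproj(c,pts,np.ones(len(np.reshape(pts,(-1,2)))));o=np.array(c["world_from_camera"])[:3,3]
    r=a-o; return o+r*((z-o[2])/r[:,2])[:,None]
E
python3 - <<'E'
from h import *
s=monitor.observe(); print(s["time_s"],s["position"],np.round(s["tool_rot"],3).tolist())
ims=[]
for n in ["top","side"]:
    im,d=optics.get_image(n); c=optics.get_calibration(n)
    cv2.imwrite(f"pics/{n}0.png",im); np.savez(f"{n}0.npz",im=im,d=d)
    print(n,np.round(c["world_from_camera"],3).tolist())
    for q in ["lid_blue","holder_blue","lid_yellow","yellow_key"]:
        for r in models.landmark_of(n,q)[:2]:
            p=np.array(r["point"]); dd=d[int(p[1])%400,int(p[0])%640]
            print(n,q,r["confidence"],p.round(1),onplane(c,p,.08).round(4),unproj(c,p,dd).round(4))
print(monitor.observe()["time_s"])
E
```

```text
0.0 [ 0.12633292 -0.53495078  0.20808812] [[0.973, 0.23, -0.0], [0.23, -0.973, 0.002], [0.0, -0.001, -1.0]]
top [[0.008, 0.995, -0.098, 0.348], [-1.0, 0.009, 0.013, -0.021], [0.014, 0.098, 0.995, 1.151], [0.0, 0.0, 0.0, 1.0]]
top lid_blue 0.85 [218.9 189.8] [[0.475  0.1854 0.08  ]] [[0.4702 0.1776 0.1204]]
top lid_yellow 0.85 [424.  190.9] [[ 0.4768 -0.2554  0.08  ]] [[ 0.4722 -0.2471  0.1176]]
top yellow_key 0.76 [426.7 217.9] [[ 0.4185 -0.2605  0.08  ]] [[ 0.418  -0.2588  0.0878]]
side [[-0.977, 0.091, -0.191, 0.231], [-0.212, -0.452, 0.867, 0.866], [-0.008, 0.887, 0.461, 0.527], [0.0, 0.0, 0.0, 1.0]]
side lid_blue 0.75 [264.5 245.3] [[0.4711 0.1928 0.08  ]] [[0.4677 0.2024 0.0864]]
side holder_blue 0.69 [270.4 280.9] [[0.4308 0.29   0.08  ]] [[0.451  0.2314 0.0345]]
side lid_yellow 0.69 [311.5 154.9] [[ 0.484 -0.241  0.08 ]] [[ 0.4809 -0.2274  0.0855]]
side yellow_key 0.74 [338.4 154.2] [[ 0.4179 -0.2589  0.08  ]] [[ 0.4174 -0.2561  0.0811]]
0.5
```

View pics/top0.png

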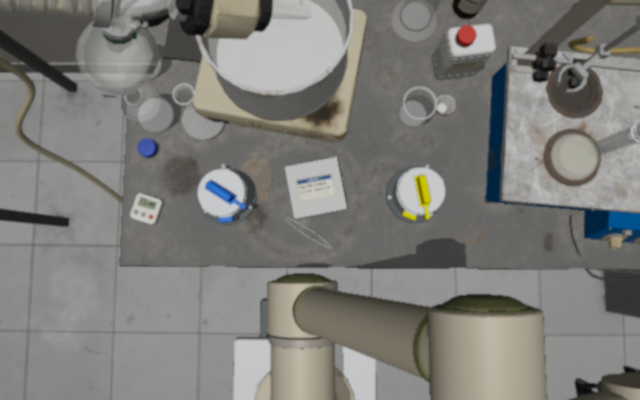

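View pics/side0.png

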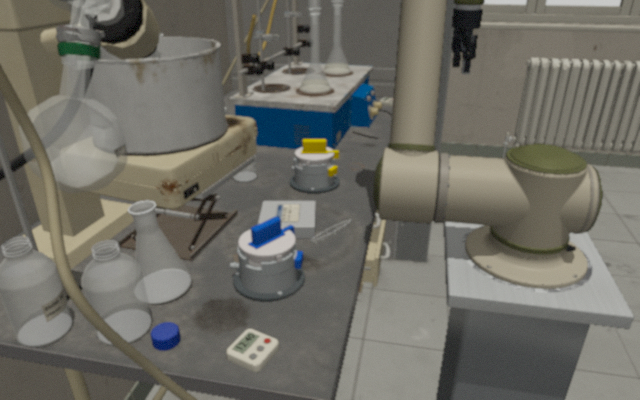

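The top view shows the blue bar at about (225,192) with its key near (248,208), and a blue block below the lid near (222,218). The yellow lid is at (424,190). The side view shows the same layout, with clear space around the blue holder. Next I measure the blue parts in both views.

```bash
python3 - <<'E'
from h import *
for n,(x0,x1,y0,y1) in dict(top=(180,280,150,240),side=(220,320,200,310)).items():
    z=np.load(f"{n}0.npz"); im,d=z["im"],z["d"]; c=optics.get_calibration(n)
    hsv=cv2.cvtColor(im,cv2.COLOR_BGR2HSV)
    m=((hsv[...,0]>100)&(hsv[...,0]<125)&(hsv[...,1]>130)&(hsv[...,2]>60)).astype(np.uint8)
    w=np.zeros_like(m); w[y0:y1,x0:x1]=m[y0:y1,x0:x1]
    v,u=np.nonzero(w); P=unproj(c,np.c_[u,v],d[v,u])
    bar=P[(P[:,2]>.105)]; 
    print(n,"bar top",len(bar),bar.mean(0).round(4),"z pct",np.percentile(bar[:,2],[5,50,95]).round(4))
    xy=bar[bar[:,2]>np.percentile(bar[:,2],50)-.004][:,:2].astype(np.float32); print(cv2.minAreaRect(xy)); 
    e=np.linalg.eigh(np.cov(xy.T))[1][:,1]; print("bar yaw",np.degrees(np.arctan2(e[1],e[0])))
    low=P[P[:,2]<.1]; lab=cv2.kmeans(low[:,:2].astype(np.float32),2,None,(3,20,1e-4),5,cv2.KMEANS_PP_CENTERS)[1].ravel()
    for k in (0,1): print("low",(lab==k).sum(),low[lab==k].mean(0).round(4),low[lab==k].max(0).round(3))
    # white disc
    wm=np.zeros_like(m); wm[y0:y1,x0:x1]=((hsv[...,1]<50)&(hsv[...,2]>130))[y0:y1,x0:x1]
    v,u=np.nonzero(wm); Q=unproj(c,np.c_[u,v],d[v,u]); Q=Q[(Q[:,2]>.075)&(Q[:,2]<.1)]
    print("disc",len(Q),Q[:,2].mean().round(4),cv2.minEnclosingCircle(Q[:,:2].astype(np.float32)))
    crop=cv2.resize(im[y0:y1,x0:x1],None,fx=4,fy=4,interpolation=cv2.INTER_CUBIC); cv2.imwrite(f"pics/{n}c.png",crop)
a=[cv2.resize(cv2.imread(f"pics/{n}c.png"),(400,400)) for n in("top","side")]; cv2.imwrite("pics/crop.png",np.hstack(a))
E
```

```text
top bar top 215 [0.4668 0.1751 0.133 ] z pct [0.1145 0.1187 0.1227]
((0.41532325744628906, 0.0920313149690628), (0.2629925012588501, 0.015674859285354614), 58.21804428100586)
bar yaw 58.74420023913788
low 63 [0.413  0.1742 0.0535] [0.419 0.189 0.06 ]
low 109 [0.4539 0.156  0.0865] [0.493 0.209 0.099]
disc 1325 0.0855 ((0.4711422622203827, 0.1817241907119751), 0.05155570060014725)
side bar top 323 [0.4667 0.1937 0.1179] z pct [0.1064 0.1165 0.1215]
((0.3651841878890991, 0.5192848443984985), (0.0482218861579895, 0.7414900660514832), 17.401473999023438)
bar yaw 107.67307488618349
low 176 [0.4703 0.196  0.0931] [0.493 0.215 0.1  ]
low 180 [0.4262 0.1733 0.0677] [0.454 0.194 0.1  ]
disc 869 0.0865 ((0.46786433458328247, 0.18334513902664185), 0.0514492392539978)
```

View pics/crop.png

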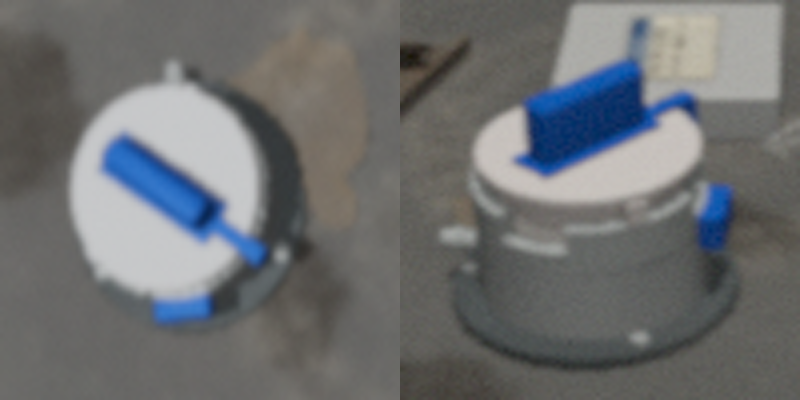

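The crop shows the key pointing down-right (262,250), and the block straight down (183,308), so the lid is about 50° anticlockwise of its seat. The bar fit was thrown off by bad depth readings, so I'm redoing it without the outliers.

```bash
python3 - <<'E'
from h import *
for n,(x0,x1,y0,y1) in dict(top=(180,280,150,240),side=(220,320,200,310)).items():
    z=np.load(f"{n}0.npz"); im,d=z["im"],z["d"]; c=optics.get_calibration(n)
    hsv=cv2.cvtColor(im,cv2.COLOR_BGR2HSV)
    m=((hsv[...,0]>100)&(hsv[...,0]<125)&(hsv[...,1]>130)&(hsv[...,2]>60))
    w=np.zeros_like(m); w[y0:y1,x0:x1]=m[y0:y1,x0:x1]
    v,u=np.nonzero(w); P=unproj(c,np.c_[u,v],d[v,u])
    P=P[np.hypot(P[:,0]-.4705,P[:,1]-.182)<.085]
    b=P[(P[:,2]>.113)&(P[:,2]<.126)]; print(n,len(b),np.median(b[:,2]).round(4))
    (cx,cy),s,_=cv2.minAreaRect(b[:,:2].astype(np.float32)); e=np.linalg.eigh(np.cov(b[:,:2].T))[1][:,1]
    print(" bar c",cx,cy,s,"mean",b.mean(0).round(4),"yaw",np.degrees(np.arctan2(e[1],e[0]))%180)
    k=P[(P[:,2]<.098)&(P[:,2]>.07)&(np.hypot(P[:,0]-.4705,P[:,1]-.182)>.045)]; print(" key",len(k),k.mean(0).round(4) if len(k) else 0)
    q=P[(P[:,2]<.065)]; print(" block",len(q),np.median(q,0).round(4))
    for nm,t in(("key",k),("block",q)):
        if len(t): t=np.median(t,0); print(nm,np.degrees(np.arctan2(t[1]-.182,t[0]-.4705))%360)
E
```

```text
top 205 0.1187
 bar c 0.4692484736442566 0.17906497418880463 (0.05822163075208664, 0.015674859285354614) mean [0.4687 0.1785 0.1189] yaw 58.7077136310663
 key 35 [0.4409 0.1338 0.0868]
 block 67 [0.4138 0.1727 0.0551]
key 238.23254038236797
block 189.35793879784634
side 212 0.1195
 bar c 0.4681410789489746 0.18545609712600708 (0.05776064842939377, 0.015566143207252026) mean [0.4687 0.1888 0.1186] yaw 56.16843371910015
 key 21 [0.4396 0.1386 0.0882]
 block 109 [0.4124 0.1888 0.0552]
key 235.20893369804497
block 173.31917853346243
```

Call:
{"fn": "step_arm", "kwargs": {"fingers": [-1, -1, -1, -1, -1, -1, -1, -1, -1, -1], "travel": [[0.35, -0.44, -0.02], [0.35, -0.44, -0.02], [0.35, -0.44, -0.02], [0.35, -0.44, -0.02], [0.35, -0.44, -0.02], [0.35, -0.44, -0.02], [0.35, -0.44, -0.02], [0.35, -0.44, -0.02], [0.35, -0.44, 0], [0.35, -0.44, 0]], "twist": [0, 0, 0, 0, 0, 0, 0, 0, 0, 0], "force": 60}}

```text
time_s: 1.75
position: [0.3664, -0.0249, 0.2251]
tool_rot: [[0.973, 0.23, 0.001], [0.23, -0.973, -0.001], [0.001, 0.001, -1.0]]
ft_force: [-0.3, -1.1, 0.2]
grip_width: 0.0852
gripper_force: 0.0
```

Call:
{"fn": "step_arm", "kwargs": {"fingers": [-1, -1, -1, -1], "travel": [[0.35, -0.44, 0], [0.35, -0.44, 0], [0.35, -0.44, 0], [0, 0, 0]], "twist": [0, 0, 0, 0]}}

```text
time_s: 2.25
position: [0.4383, 0.1287, 0.2244]
tool_rot: [[0.972, 0.234, -0.0], [0.234, -0.972, 0.0], [-0.0, -0.0, -1.0]]
ft_force: [-0.3, -0.3, 0.1]
grip_width: 0.0854
gripper_force: 0.0
```

Call:
{"fn": "step_arm", "kwargs": {"fingers": [-1, -1, -1, -1, -1, -1], "travel": [[0, 0, 0], [0, 0, 0], [0, 0, 0], [0, 0, 0], [0, 0, 0], [0, 0, 0]], "twist": [-0.05, -0.05, -0.05, -0.05, -0.04, 0]}}

```text
time_s: 3.0
position: [0.4376, 0.1252, 0.2248]
tool_rot: [[0.554, 0.833, 0.0], [0.833, -0.554, -0.0], [-0.0, 0.0, -1.0]]
ft_force: [-0.2, -0.0, -0.1]
grip_width: 0.085
gripper_force: 0.0
```

```bash
cat > look.py <<'E'
import sys
from h import *
s=monitor.observe(); c=optics.get_calibration("wrist"); im,d=optics.get_image("wrist")
cv2.imwrite(f"pics/{sys.argv[1]}.png",im); np.savez("w.npz",im=im,d=d)
print(s["time_s"],s["position"].round(4) if hasattr(s["position"],"round") else s["position"],"yaw",np.degrees(np.arctan2(s["tool_rot"][1][0],s["tool_rot"][0][0])),s["q"])
print(np.round(c["world_from_camera"],3).tolist())
v,u=np.mgrid[0:400,0:640]; v,u=v.ravel(),u.ravel(); P=unproj(c,np.c_[u,v],d.ravel()); ok=d.ravel()>.05
hsv=cv2.cvtColor(im,cv2.COLOR_BGR2HSV).reshape(-1,3)
b=ok&(hsv[:,0]>100)&(hsv[:,0]<125)&(hsv[:,1]>130)&(hsv[:,2]>60)&(np.hypot(P[:,0]-.47,P[:,1]-.182)<.085)
t=P[b&(P[:,2]>.113)&(P[:,2]<.127)]
if len(t)>50:
    e=np.linalg.eigh(np.cov(t[:,:2].T))[1][:,1]; print("bar",len(t),np.median(t[:,2]),cv2.minAreaRect(t[:,:2].astype(np.float32))[:2],np.degrees(np.arctan2(e[1],e[0]))%180)
w=P[ok&(hsv[:,1]<60)&(hsv[:,2]>120)&(P[:,2]>.07)&(P[:,2]<.095)&(np.hypot(P[:,0]-.47,P[:,1]-.182)<.056)]
if len(w): print("disc",len(w),np.median(w[:,2]),cv2.minEnclosingCircle(w[:,:2].astype(np.float32)))
r=np.hypot(P[:,0]-.47,P[:,1]-.182)
for nm,q in(("key",P[b&(P[:,2]>.06)&(P[:,2]<.098)&(r>.045)]),("block",P[b&(P[:,2]<.065)])):
    if len(q): m=np.median(q,0); print(nm,len(q),m.round(4),q.min(0).round(3),q.max(0).round(3),np.degrees(np.arctan2(m[1]-.182,m[0]-.47))%360)
E
python3 look.py w1
```

```text
3.0 [0.4376 0.1252 0.2248] yaw 56.3627870698427 [ 1.01842530e+00  1.14913024e+01  8.66305375e+01 -1.08263050e-02
  8.18767951e+01  3.46571674e+01]
[[0.833, 0.533, 0.15, 0.476], [-0.554, 0.802, 0.225, 0.182], [-0.0, -0.27, 0.963, 0.39], [0.0, 0.0, 0.0, 1.0]]
bar 1368 0.12001506400027123 ((0.4708845913410187, 0.1813671886920929), (0.05967099219560623, 0.016022585332393646)) 58.18825373646251
disc 7212 0.08644575712306818 ((0.4724811911582947, 0.18301047384738922), 0.05216362327337265)
key 136 [0.4427 0.1358 0.0895] [0.435 0.128 0.088] [0.45  0.144 0.092] 239.41132561931283
block 117 [0.4132 0.1762 0.0575] [0.41  0.162 0.055] [0.417 0.19  0.059] 185.83625443800855
```

View pics/w1.png

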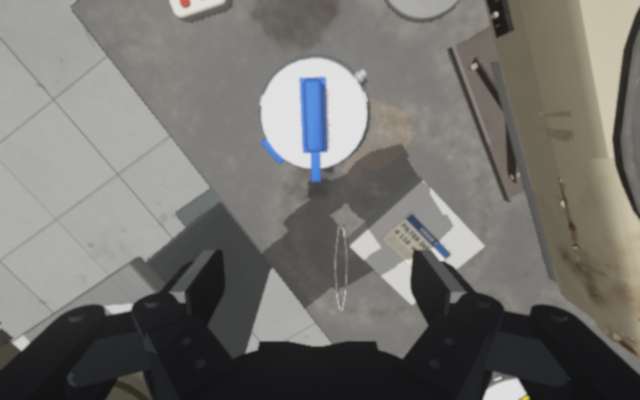

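The wrist view shows the bar at (314,115), its key at (315,170) and the block at (272,150). The lid centre is at (0.471, 0.1815), the bar top at 0.120, the key at 238° and the block at 185°, so it needs about 53° clockwise. First I check the clearance to the pot.

```bash
python3 - <<'E'
from h import *
z=np.load("top0.npz"); d=z["d"]; c=optics.get_calibration("top"); v,u=np.mgrid[0:400,0:640]
P=unproj(c,np.c_[u.ravel(),v.ravel()],d.ravel()); P=P[d.ravel()>.1]
for a,b in((.02,.1),(.1,.2),(.2,.35),(.35,.7)):
    q=P[(P[:,2]>a)&(P[:,2]<b)&(P[:,1]>0.02)&(P[:,1]<.4)&(P[:,0]>.3)&(np.hypot(P[:,0]-.471,P[:,1]-.1815)>.085)]
    if len(q): r=np.hypot(q[:,0]-.471,q[:,1]-.1815); i=np.argsort(r)[[3,10,30]]; print(a,b,r[i].round(3),q[i].round(3).tolist())
E
```

```text
0.02 0.1 [0.143 0.144 0.145] [[0.491, 0.04, 0.026], [0.515, 0.045, 0.035], [0.504, 0.04, 0.03]]
0.1 0.2 [0.131 0.132 0.133] [[0.602, 0.176, 0.17], [0.601, 0.159, 0.174], [0.603, 0.167, 0.174]]
0.2 0.35 [0.134 0.134 0.135] [[0.604, 0.164, 0.202], [0.604, 0.162, 0.201], [0.6, 0.14, 0.204]]
0.35 0.7 [0.154 0.155 0.156] [[0.608, 0.111, 0.383], [0.605, 0.103, 0.375], [0.599, 0.092, 0.383]]
```

The pot wall is only 131 mm from the lid axis, on the side where the wrist camera would swing. I'll use the half-turned grasp so the camera faces the robot.

Call:
{"fn": "step_arm", "kwargs": {"fingers": [-1, -1, -1, -1, -1, -1, -1, -1, -1, -1], "travel": [[0, 0, 0], [0, 0, 0], [0, 0, 0], [0, 0, 0], [0, 0, 0], [0, 0, 0], [0, 0, 0], [0, 0, 0], [0, 0, 0], [0, 0, 0]], "twist": [-0.058, -0.058, -0.058, -0.058, -0.058, -0.058, -0.058, -0.058, -0.058, -0.058]}}

```text
time_s: 4.3
position: [0.4377, 0.1256, 0.2248]
tool_rot: [[-0.946, 0.325, 0.0], [0.325, 0.946, -0.0], [-0.0, -0.0, -1.0]]
ft_force: [0.5, 0.1, -0.6]
grip_width: 0.0855
gripper_force: 0.0
```

Call:
{"fn": "step_arm", "kwargs": {"fingers": [-1, -1, -1, -1, -1, -1, -1, -1, -1], "travel": [[0, 0, 0], [0, 0, 0], [0, 0, 0], [0, 0, 0], [0, 0, 0], [0, 0, 0], [0, 0, 0], [0, 0, 0], [0, 0, 0]], "twist": [-0.058, -0.058, -0.058, -0.058, -0.058, -0.058, -0.058, -0.024, 0]}}

```text
time_s: 5.42
position: [0.4377, 0.1257, 0.2248]
tool_rot: [[-0.528, -0.849, -0.0], [-0.849, 0.528, -0.0], [0.0, -0.0, -1.0]]
ft_force: [0.2, 0.2, -0.9]
grip_width: 0.0856
gripper_force: 0.0
```

Call:
{"fn": "step_arm", "kwargs": {"fingers": [-1, -1, -1, -1, -1, -1, -1, -1], "travel": [[-0.35, 0.01, 0], [-0.3, 0, 0], [0, 0, 0], [0, 0, 0.3], [0, 0, 0.3], [0, 0, 0.3], [0, 0, 0.2], [0, 0, 0]], "twist": [0, 0, 0, 0, 0, 0, 0, 0]}}

```text
time_s: 6.42
position: [0.4701, 0.181, 0.1139]
tool_rot: [[-0.528, -0.849, -0.003], [-0.849, 0.528, -0.001], [0.002, 0.002, -1.0]]
ft_force: [0.1, 0.6, 0.0]
grip_width: 0.085
gripper_force: 0.0
```

```bash
python3 look.py w2 | head -3
```

```text
6.425 [0.4701 0.181  0.1139] yaw -121.8429100566033 [ 7.57450948e+00  2.27451640e+01  9.01605159e+01 -1.20051763e-02
  6.72657321e+01 -1.40577796e+02]
[[-0.85, -0.509, -0.139, 0.435], [0.527, -0.818, -0.228, 0.123], [0.002, -0.267, 0.964, 0.28], [0.0, 0.0, 0.0, 1.0]]
```

View pics/w2.png

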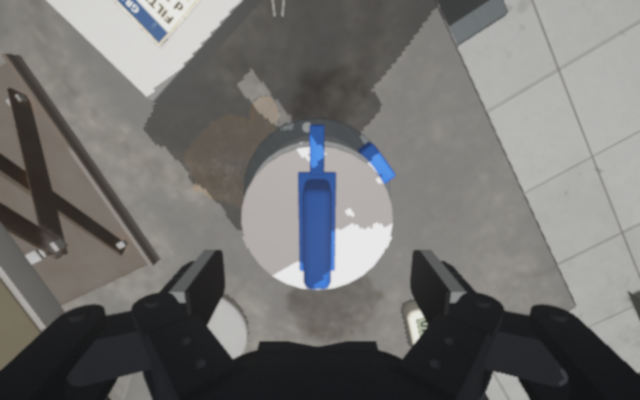

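The bar at (317,230) sits midway between the fingers, and nothing is near them. I go down and grip.

Call:
{"fn": "step_arm", "kwargs": {"fingers": [-1, -1, 1, 1, 1, 1, 1, 1, 1, 1], "travel": [[0, 0, 0.18], [0, 0, 0], [0, 0, 0], [0, 0, 0], [0, 0, 0], [0, 0, 0], [0, 0, 0], [0, 0, 0], [0, 0, 0], [0, 0, 0]], "twist": [0, 0, 0, 0, 0, 0, 0, 0, 0, 0], "force": 50}}

```text
time_s: 7.72
position: [0.4717, 0.1819, 0.0974]
tool_rot: [[-0.526, -0.851, 0.002], [-0.851, 0.526, 0.0], [-0.001, -0.001, -1.0]]
ft_force: [-1.0, 0.7, 6.3]
grip_width: -0.0
gripper_force: 3.2
```

```bash
python3 look.py w3; python3 - <<'E'
from h import *
im,d=optics.get_image("side"); a=cv2.resize(im[180:320,200:360],(480,420)); b=cv2.resize(cv2.imread("pics/w3.png"),(320,200))
o=np.zeros((420,800,3),np.uint8); o[:,:480]=a; o[:200,480:]=b; cv2.imwrite("pics/s3.png",o)
E
```

```text
7.725 [0.4717 0.1819 0.0974] yaw -121.71560029015934 [ 7.64779949e+00  2.39792384e+01  9.13783847e+01  2.92157950e-03
  6.45381167e+01 -1.40637807e+02]
[[-0.851, -0.506, -0.143, 0.436], [0.525, -0.819, -0.229, 0.124], [-0.001, -0.27, 0.963, 0.263], [0.0, 0.0, 0.0, 1.0]]
bar 1420 0.11986640923961102 ((0.46256089210510254, 0.16839203238487244), (0.02815800905227661, 0.01576756313443184)) 62.69587743997904
disc 13382 0.0864199334556441 ((0.4713097810745239, 0.18262185156345367), 0.05225738510489464)
key 467 [0.4425 0.1357 0.0894] [0.435 0.128 0.075] [0.45  0.145 0.091] 239.25463582052788
block 637 [0.4153 0.1741 0.0574] [0.409 0.161 0.043] [0.422 0.191 0.059] 188.1923027228968
```

View pics/s3.png

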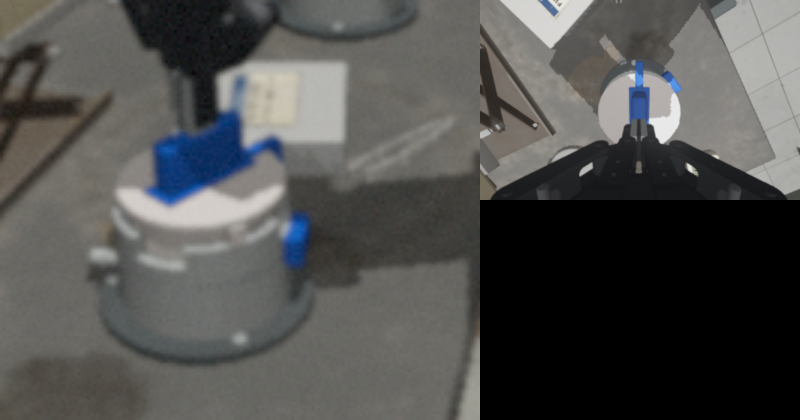

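The side crop shows the fingers dark over the middle of the bar at (205,130), and a reported width of 0. I'll look at the wrist picture in full.

```bash
python3 - <<'E'
from h import *
im=cv2.imread("pics/w3.png"); cv2.imwrite("pics/w3c.png",cv2.resize(im[110:310,210:430],None,fx=3,fy=3,interpolation=cv2.INTER_CUBIC)[:600])
s=monitor.observe(); print(s["grip_width"],s["gripper_force"],s["ft_force"],s["wrist_torque"])
E
```

```text
3.6359819494283734e-06 3.243471154933104 [-0.31894698 -0.28532527  6.77602483] [0.03907367 0.05943339 0.03855057]
```

View pics/w3c.png

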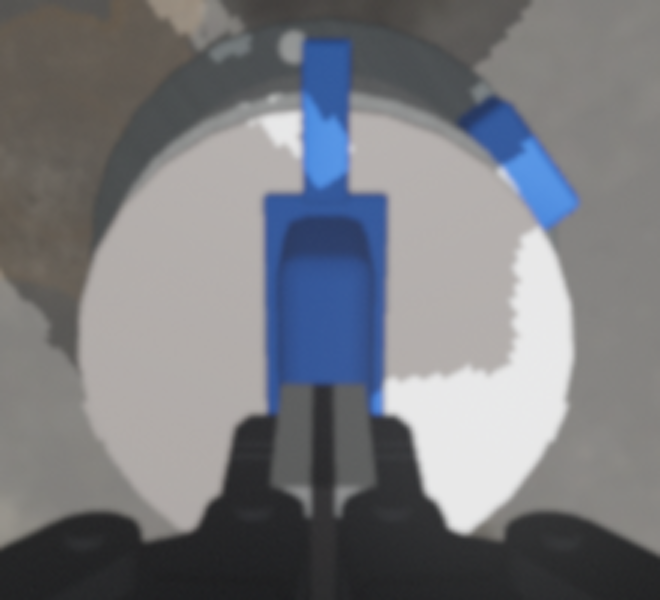

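```bash
python3 - <<'E'
from h import *
d=np.load("w.npz")["d"]; c=optics.get_calibration("wrist")
for y in range(200,300,6):
    print(y,[unproj(c,[x,y],d[y,x])[0].round(3).tolist() for x in (304,317,330)])
print("tcp frame", monitor.observe()["position"])
E
```

```text
200 [[0.462, 0.155, 0.119], [0.457, 0.158, 0.119], [0.452, 0.162, 0.118]]
206 [[0.464, 0.158, 0.119], [0.458, 0.161, 0.12], [0.453, 0.164, 0.121]]
212 [[0.466, 0.16, 0.119], [0.46, 0.163, 0.12], [0.455, 0.167, 0.119]]
218 [[0.467, 0.163, 0.119], [0.462, 0.166, 0.12], [0.456, 0.169, 0.12]]
224 [[0.469, 0.166, 0.118], [0.463, 0.168, 0.12], [0.458, 0.172, 0.119]]
230 [[0.471, 0.168, 0.119], [0.465, 0.171, 0.12], [0.46, 0.174, 0.12]]
236 [[0.472, 0.171, 0.119], [0.466, 0.173, 0.121], [0.461, 0.177, 0.119]]
242 [[0.471, 0.17, 0.13], [0.466, 0.173, 0.13], [0.461, 0.176, 0.13]]
248 [[0.471, 0.17, 0.136], [0.466, 0.173, 0.136], [0.461, 0.176, 0.137]]
254 [[0.471, 0.17, 0.142], [0.466, 0.173, 0.143], [0.461, 0.176, 0.142]]
260 [[0.47, 0.17, 0.148], [0.466, 0.173, 0.147], [0.462, 0.176, 0.148]]
266 [[0.47, 0.17, 0.153], [0.466, 0.173, 0.152], [0.462, 0.176, 0.152]]
272 [[0.47, 0.171, 0.157], [0.466, 0.173, 0.157], [0.462, 0.175, 0.158]]
278 [[0.469, 0.169, 0.165], [0.467, 0.175, 0.158], [0.461, 0.174, 0.165]]
284 [[0.469, 0.17, 0.168], [0.468, 0.177, 0.158], [0.462, 0.174, 0.168]]
290 [[0.469, 0.17, 0.171], [0.47, 0.179, 0.158], [0.462, 0.175, 0.171]]
296 [[0.469, 0.17, 0.175], [0.471, 0.182, 0.157], [0.462, 0.174, 0.176]]
tcp frame [0.47165906 0.18188235 0.09743291]
```

The depth shows the shut fingertips resting on the bar top at about z = 0.122. The real tips sit about 24 mm behind the reported TCP, so the fingers closed above the bar. I'll open, go lower by that amount and grip again.

Call:
{"fn": "step_arm", "kwargs": {"fingers": [-1, -1, -1, -1, -1, -1, -1], "travel": [[0, 0, 0], [0, 0, 0], [0, 0, 0], [0, 0, 0], [0, 0, 0], [0, 0, 0.12], [0, 0, 0]], "twist": [0, 0, 0, 0, 0, 0, 0]}}

```text
time_s: 8.7
position: [0.4704, 0.1817, 0.0836]
tool_rot: [[-0.526, -0.851, -0.002], [-0.851, 0.526, -0.0], [0.002, 0.002, -1.0]]
ft_force: [0.4, -0.5, 0.5]
grip_width: 0.0856
gripper_force: 0.0
```

Call:
{"fn": "step_arm", "kwargs": {"fingers": [-1, -1], "travel": [[0, 0, 0.11], [0, 0, 0]], "twist": [0, 0]}}

```text
time_s: 8.95
position: [0.4706, 0.1817, 0.0728]
tool_rot: [[-0.526, -0.851, -0.002], [-0.851, 0.526, -0.0], [0.001, 0.001, -1.0]]
ft_force: [-0.6, 0.1, 0.4]
grip_width: 0.0854
gripper_force: 0.0
```

Call:
{"fn": "step_arm", "kwargs": {"fingers": [1, 1, 1, 1, 1, 1, 1], "travel": [[0, 0, 0], [0, 0, 0], [0, 0, 0], [0, 0, 0], [0, 0, 0], [0, 0, 0], [0, 0, 0]], "twist": [0, 0, 0, 0, 0, 0, 0], "force": 50}}

```text
time_s: 9.82
position: [0.4712, 0.1818, 0.074]
tool_rot: [[-0.526, -0.851, 0.0], [-0.851, 0.526, 0.0], [-0.0, -0.0, -1.0]]
ft_force: [-0.4, -0.0, 5.4]
grip_width: 0.0151
gripper_force: 49.3
```

Gripped: 15 mm wide at 49 N. Now I turn clockwise.

Call:
{"fn": "step_arm", "kwargs": {"fingers": [1, 1, 1, 1, 1, 1, 1, 1, 1, 1], "travel": [[0, 0, 0], [0, 0, 0], [0, 0, 0], [0, 0, 0], [0, 0, 0], [0, 0, 0], [0, 0, 0], [0, 0, 0], [0, 0, 0], [0, 0, 0]], "twist": [0.028, 0.028, 0.028, 0.028, 0.028, 0.028, 0.028, 0.028, 0, 0]}}

```text
time_s: 11.08
position: [0.4711, 0.1818, 0.0736]
tool_rot: [[-0.951, -0.31, -0.0], [-0.31, 0.951, 0.0], [0.0, 0.0, -1.0]]
ft_force: [0.7, 0.2, 0.7]
grip_width: 0.0154
gripper_force: 48.9
```

Call:
{"fn": "step_arm", "kwargs": {"fingers": [1, 1, 1, 1, 1, 1], "travel": [[0, 0, 0], [0, 0, 0], [0, 0, 0], [0, 0, 0], [0, 0, 0], [0, 0, 0]], "twist": [0.02, 0.02, 0.015, 0.015, 0, 0]}}

```text
time_s: 11.82
position: [0.4709, 0.1818, 0.0735]
tool_rot: [[-0.995, -0.095, -0.001], [-0.095, 0.995, -0.0], [0.001, -0.0, -1.0]]
ft_force: [0.2, -0.3, -3.5]
grip_width: 0.0154
gripper_force: 48.7
```

```bash
python3 look.py w4 | grep -v '\[\['
```

```text
11.825 [0.4709 0.1818 0.0735] yaw -174.55434972579883 [ 7.64502261e+00  2.58260089e+01  9.31306153e+01 -9.00301436e-04
  6.10787011e+01 -8.78001927e+01]
bar 4404 0.11953692496221019 ((0.46995237469673157, 0.18211159110069275), (0.059081993997097015, 0.015872661024332047)) 5.413415061377719
disc 13934 0.08593926099092226 ((0.4697423577308655, 0.18203549087047577), 0.05267538130283356)
key 609 [0.4163 0.1771 0.089 ] [0.409 0.172 0.074] [0.425 0.182 0.091] 185.2181727510868
block 588 [0.4149 0.1711 0.0573] [0.409 0.158 0.008] [0.422 0.191 0.059] 191.16951767385285
```

The vertical force went from +0.7 to −3.5 N, so the grip now carries the lid: the keys are over the notches. I lower it.

Call:
{"fn": "step_arm", "kwargs": {"fingers": [1, 1, 1, 1, 1], "travel": [[0, 0, 0.02], [0, 0, 0.02], [0, 0, 0.02], [0, 0, 0.02], [0, 0, 0]], "twist": [0, 0, 0, 0, 0]}}

```text
time_s: 12.5
position: [0.471, 0.1818, 0.0656]
tool_rot: [[-0.996, -0.093, -0.0], [-0.093, 0.996, -0.0], [0.0, 0.0, -1.0]]
ft_force: [0.4, -0.3, -2.3]
grip_width: 0.0149
gripper_force: 48.7
```

It went down 8 mm with no contact force. Next I lower the last 2 mm, release, then rise clear.

Call:
{"fn": "step_arm", "kwargs": {"fingers": [1, 1, -1, -1, -1, -1, -1, -1], "travel": [[0, 0, 0.02], [0, 0, 0], [0, 0, 0], [0, 0, 0], [0, 0, 0], [0, 0, 0], [0, 0, 0], [0, 0, 0]], "twist": [0, 0, 0, 0, 0, 0, 0, 0]}}

```text
time_s: 13.5
position: [0.4711, 0.1818, 0.0637]
tool_rot: [[-0.996, -0.093, 0.0], [-0.093, 0.996, -0.0], [0.0, -0.0, -1.0]]
ft_force: [0.8, 0.3, 0.4]
grip_width: 0.0853
gripper_force: 0.0
```

Call:
{"fn": "step_arm", "kwargs": {"fingers": [-1, -1, -1, -1, -1], "travel": [[0, 0, -0.2], [0, 0, -0.3], [0, 0, -0.4], [0, 0, -0.4], [0, 0, 0]], "twist": [0, 0, 0, 0, 0]}}

```text
time_s: 14.12
position: [0.4723, 0.182, 0.1964]
tool_rot: [[-0.996, -0.093, 0.006], [-0.093, 0.996, 0.001], [-0.006, 0.0, -1.0]]
ft_force: [0.2, 0.3, -0.2]
grip_width: 0.0853
gripper_force: 0.0
```

```bash
python3 look.py w5 | grep -v '\[\['; python3 - <<'E'
from h import *
z=np.load("w.npz"); c=optics.get_calibration("wrist"); d=z["d"]; v,u=np.mgrid[0:400,0:640]; P=unproj(c,np.c_[u.ravel(),v.ravel()],d.ravel())
h=cv2.cvtColor(z["im"],cv2.COLOR_BGR2HSV).reshape(-1,3); w=P[(d.ravel()>.05)&(h[:,1]<60)&(h[:,2]>110)&(abs(P[:,2]-.077)<.012)&(np.hypot(P[:,0]-.471,P[:,1]-.182)<.048)]
k=np.linalg.lstsq(np.c_[w[:,:2],np.ones(len(w))],w[:,2],rcond=None)[0]; print("disc z",np.median(w[:,2]),"tilt deg",np.degrees(np.hypot(*k[:2])))
E
```

```text
14.125 [0.4723 0.182  0.1964] yaw -174.63653758594847 [ 7.64761210e+00  1.78159228e+01  8.26427068e+01 -1.14066108e-03
  7.91975466e+01 -8.77156776e+01]
disc 6816 0.07645014518471091 ((0.47183758020401, 0.1825500726699829), 0.05207512155175209)
key 169 [0.4163 0.1772 0.0794] [0.409 0.173 0.076] [0.425 0.181 0.081] 185.15347173442467
block 223 [0.4147 0.1714 0.0573] [0.409 0.159 0.008] [0.423 0.191 0.059] 190.81566192225196
disc z 0.07456404925936971 tilt deg 0.31275565358391777
```

View pics/w5.png

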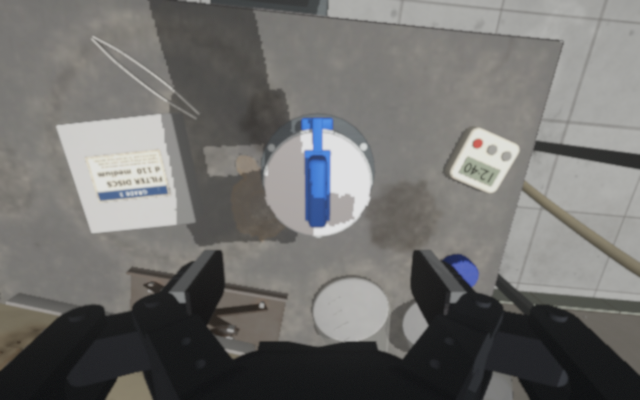

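The key lies centred over the blue block (317,130). The disc top has dropped from 0.0864 to 0.0764, a full 10 mm, and the lid is level. The gripper is clear, so I hand in.

```bash
python3 -c "
from rig import close_job; print(close_job())"
```

```text
the job is handed in; nothing more can be done
None
```

The blue lid is turned about 53° clockwise and seated, with its key over the blue block. It measures fully down (10 mm drop) and level to about 0.3°. The gripper was clear of it and the yellow lid was not touched; the job is handed in, but no verdict was returned.

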